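# Lay out the village row in a candle arch

## Task

Dry-fit the village in the wooden candle arch lying on the bench: lay the three little houses on its backboard in a neat, evenly spaced row, one inside each of the three engraved outlines in any order, square, painted front up and foot against the base bar. One house has been left painted side down and has to be turned over. Leave the glue bottle, the paint jar and the stack of fir trees where they are.

Things in the scene. Friction and masses are not known exactly. Their poses are not given: they have to be found in the camera images.
- arch: Fixed semicircular wooden candle arch lying on its back, base bar nearest the robot. Origin: bench level, middle of the bar's inner face; x to the apex, y along the bar, z up. Bar 390 mm long, x -32 to 0 mm, 36 mm high, with an 18 mm wide cleat at each end. Backboard top 8 mm above the bench, edged by a rim 16 mm high, inner radius 163, outer 185 mm. Sockets outside it reach radius 202 mm, 18 mm high.
- mark0 (a point): Where the origin of a well laid house belongs in engraved outline 0 (counted along +y of the arch): on the backboard's top, 22 mm from the bar, -70 mm along the arch's y; axes parallel to the arch's. Outlines are 70 mm apart and 3 mm larger than a house all round; their open feet are on the bar. Laid houses stand 26 mm apart.
- mark1 (a point): Where the origin of a well laid house belongs in engraved outline 1 (counted along +y of the arch): on the backboard's top, 22 mm from the bar, 0 mm along the arch's y; axes parallel to the arch's. Outlines are 70 mm apart and 3 mm larger than a house all round; their open feet are on the bar. Laid houses stand 26 mm apart.
- mark2 (a point): Where the origin of a well laid house belongs in engraved outline 2 (counted along +y of the arch): on the backboard's top, 22 mm from the bar, 70 mm along the arch's y; axes parallel to the arch's. Outlines are 70 mm apart and 3 mm larger than a house all round; their open feet are on the bar. Laid houses stand 26 mm apart.
- house_a: Solid wooden house, white front, red roof edges; all alike: block 44 mm wide, 44 mm foot to eaves, 24 mm thick, plus a 45-degree gable of 22 mm; about 32 g. Grip across its side walls; it can stand on its flat foot. Origin: middle of the 44 mm square block on the bare back; x foot to ridge, y across, z out of the painted front. Starts front up, askew, on the backboard.
- house_b: Solid wooden house, white front, blue roof edges; all alike: block 44 mm wide, 44 mm foot to eaves, 24 mm thick, plus a 45-degree gable of 22 mm; about 32 g. Grip across its side walls; it can stand on its flat foot. Origin: middle of the 44 mm square block on the bare back; x foot to ridge, y across, z out of the painted front. Starts front up, askew, on the backboard.
- house_c: Solid wooden house, yellow front; all alike: block 44 mm wide, 44 mm foot to eaves, 24 mm thick, plus a 45-degree gable of 22 mm; about 32 g. Grip across its side walls; it can stand on its flat foot. Origin: middle of the 44 mm square block on the bare back; x foot to ridge, y across, z out of the painted front. Starts front DOWN (bare back up) on the bench left or right of the arch, foot pointing ahead or left from the robot.
- glue_bottle: Bystander: white round squeeze bottle with an orange nozzle, standing loose, 58 mm across, 172 mm high. Origin: centre of its underside. It and the stack of fir trees stand left and right beyond the arch, either way round.
- paint_jar: Bystander: glass paint jar with a red lid, standing loose, 58 mm across, 62 mm high. Origin: centre of its underside. Stands beside the arch, across from the house on the bench.
- tree_stack: Bystander: loose stack of five white fretsawn fir trees, about 80 x 52 mm and 20 mm high. Origin: under its middle.
Things that resemble listed ones, but are neither listed nor needed, are in the scene too. Leave any purple look-alike of the house_a alone.

How it is judged (in metres and radians):
At the end, for the whole second after the job is handed in: At every mark a house lies on the backboard, painted front up (tilt under 0.1 rad), foot to the bar: origin within 4 mm of the mark across the bar, 5 mm along it, at most 4 mm above, square within 0.09 rad, and all houses at rest (((x of house_a in the frame of mark0 between -0.004 and 0.004 m and y of house_a in the frame of mark0 between -0.005 and 0.005 m and z of house_a in the frame of mark0 below 0.004 m and angle between the x axis of house_a and the x axis of mark0, either way round below 0.09 rad and angle between house_a's own z axis and vertical below 0.1 rad) or (x of house_b in the frame of mark0 between -0.004 and 0.004 m and y of house_b in the frame of mark0 between -0.005 and 0.005 m and z of house_b in the frame of mark0 below 0.004 m and angle between the x axis of house_b and the x axis of mark0, either way round below 0.09 rad and angle between house_b's own z axis and vertical below 0.1 rad) or (x of house_c in the frame of mark0 between -0.004 and 0.004 m and y of house_c in the frame of mark0 between -0.005 and 0.005 m and z of house_c in the frame of mark0 below 0.004 m and angle between the x axis of house_c and the x axis of mark0, either way round below 0.09 rad and angle between house_c's own z axis and vertical below 0.1 rad)) and ((x of house_a in the frame of mark1 between -0.004 and 0.004 m and y of house_a in the frame of mark1 between -0.005 and 0.005 m and z of house_a in the frame of mark1 below 0.004 m and angle between the x axis of house_a and the x axis of mark1, either way round below 0.09 rad and angle between house_a's own z axis and vertical below 0.1 rad) or (x of house_b in the frame of mark1 between -0.004 and 0.004 m and y of house_b in the frame of mark1 between -0.005 and 0.005 m and z of house_b in the frame of mark1 below 0.004 m and angle between the x axis of house_b and the x axis of mark1, either way round below 0.09 rad and angle between house_b's own z axis and vertical below 0.1 rad) or (x of house_c in the frame of mark1 between -0.004 and 0.004 m and y of house_c in the frame of mark1 between -0.005 and 0.005 m and z of house_c in the frame of mark1 below 0.004 m and angle between the x axis of house_c and the x axis of mark1, either way round below 0.09 rad and angle between house_c's own z axis and vertical below 0.1 rad)) and ((x of house_a in the frame of mark2 between -0.004 and 0.004 m and y of house_a in the frame of mark2 between -0.005 and 0.005 m and z of house_a in the frame of mark2 below 0.004 m and angle between the x axis of house_a and the x axis of mark2, either way round below 0.09 rad and angle between house_a's own z axis and vertical below 0.1 rad) or (x of house_b in the frame of mark2 between -0.004 and 0.004 m and y of house_b in the frame of mark2 between -0.005 and 0.005 m and z of house_b in the frame of mark2 below 0.004 m and angle between the x axis of house_b and the x axis of mark2, either way round below 0.09 rad and angle between house_b's own z axis and vertical below 0.1 rad) or (x of house_c in the frame of mark2 between -0.004 and 0.004 m and y of house_c in the frame of mark2 between -0.005 and 0.005 m and z of house_c in the frame of mark2 below 0.004 m and angle between the x axis of house_c and the x axis of mark2, either way round below 0.09 rad and angle between house_c's own z axis and vertical below 0.1 rad)) and linear speed of each of house_a, house_b, house_c below 0.02 m/s); the robot touches nothing.
It fails at once if the glue bottle is shifted more than 20 mm or tipped more than 0.3 rad (distance of glue_bottle from where it was at the start of the episode above 0.02 m or angle between glue_bottle's own z axis and vertical above 0.3 rad).
It fails at once if the paint jar is shifted more than 20 mm or tipped more than 0.3 rad (distance of paint_jar from where it was at the start of the episode above 0.02 m or angle between paint_jar's own z axis and vertical above 0.3 rad).
It fails at once if the stack of fir trees is shifted more than 20 mm or tipped more than 0.3 rad (distance of tree_stack from where it was at the start of the episode above 0.02 m or angle between tree_stack's own z axis and vertical above 0.3 rad).
It also fails if it takes over 72 s, if anything falls off the work surface, if the arm or the gripper's body presses on something with over 40 N, if the wrist force passes 120 N, or if a joint passes its speed limit or range.

## Robot

A 6-joint arm with a two-finger parallel gripper is mounted at the origin on the work surface. World frame = base frame: x ahead of the robot, y to its left, z up, the work surface at z = 0. Lengths are in mm, angles in rad, forces in N, time in s.
With the tool pointing down it reaches from about 350 to 975 mm from the base axis. Payload 7.1 kg.
Tool frame: the origin (TCP) lies at the centre of the arm's flange, where the gripper is bolted on; the fingertips stand 182 mm ahead of it and the grasp point (between the pads) lies 163 mm ahead of it; z points along the fingers, y is the line along which they close (so a half turn about z gives the same grasp; the last joint's range is limited). The gripper opens to 88 mm and grips with 3 to 60 N. Pads are 20 mm wide; open, the fingers measure 115 mm over their backs; the gripper's body (75 mm by 178 mm) begins 61 mm behind the grasp point.
Start: joints at [1.17, 0.423, 1.63, -0, 1.089, -0.019], TCP at [232.838, 579.994, 404.675] pointing down, gripper open.
Joint ranges: [-3, 3], [-0.9, 2.11], [0.09, 2.58], [-1.31, 4.45], [0.11, 2.69], [-2.54, 2.54]. Speed limits (rad/s): [2.39, 2.39, 3.01, 3.14, 3.14, 3.14].

## Interface

Orientations are given as a rotation vector (axis times angle).
In Python, from workcell import readout, get_image, ctrl gives the robot as it stands.
- The arm moves only by the tool step_arm, never from a script. Its argument "targets" is a list that holds one entry, the list of rows, each a list of 7 numbers: the shift along the world's x, y, z as a fraction of full scale, then the turn, a rotation vector about the world's x, y, z as a fraction of full scale, then the opening, from 0 (shut) to 1 (fully open). In form: [[[dx, dy, dz, wx, wy, wz, claw], ...]]. A call has exactly 5 rows; each row shifts and turns the commanded pose from where the row before left it; what a row does not reach is not made up. Full scale, the value 1, is 0.05 m for a shift and 4 degrees for a turn. A row lasts 1/8 s, in which the tool goes at most 62.5 mm and 10.7 degrees, less where a joint would pass 70% of its speed; a pose out of reach is approached as far as the arm can. A call with a number of a shift or a turn outside -1 to 1 is refused whole. A call with a gripper value outside its range is refused whole. The fingers move at their own pace and stop on an object; the grip force is fixed at half the most. Time passes only in rows, so rows that do not move let the fingers close, or fill a call up. It gives the time, the measured TCP pose, the force, the opening and the grip force at its end, in the units of the state.
- readout.get_obs(): the state, without advancing time (a new reading comes with each control period).
- get_image(name): name is "side" or "top"; returns a dict with "pixels" (420x560x3 uint8, red, green, blue), "intrinsics" (3x3 intrinsics, pixels), "extrinsics" (4x4, takes a point from world to camera coordinates). Camera axes: x right, y down, z forward; pixel columns grow to the right and rows downward; lengths in mm; the calibration is good to about 2 mm. A picture is of the moment at which its call begins. There is no depth.
- ctrl.close_job(): hands the job in; it is judged then, once.
The state is a dict: "t": time; "qpos": joint angles; "qvel": joint speeds; "joint_torque": joint torques, N m; "ee_pos": TCP position; "orientation": TCP orientation; "ft_force": force on the tool from outside, world axes, zero at the start; "moment": the same for the moment, N m; "width": finger opening in mm; "grasp_force": force on a finger pad.
Only numpy, scipy, OpenCV 4.12 (cv2) and the standard library are available. Lean on these libraries where they do the work, as an engineer would, in place of code of your own. Each camera call takes 0.05 s, during which the arm holds its last target. There are 200 camera calls.

## Working session

There is one attempt and no reset: what is moved stays moved. The work goes in short steps, Python scripts to look and compute and a tool call to move; the robot and the scene stay as the last step left them, time stands still between calls to the robot, and variables do not carry over. Pictures are saved under pics/ and viewed, at most 10 in all, crops included, and the job is handed in when it is done.

Besides the shell and the picture viewer there is one more tool, called after "Emit:" in YAML: its name, and indented under it one key for each argument. step_arm: Moves the arm, as the interface text tells. Shift numbers are shares of 0.05 m and turn numbers shares of 4 degrees, none past 1 either way. Its arguments: {"type":"object","properties":{"targets":{"type":"array"}},"required":["targets"]}

```bash
mkdir -p pics; cat > h.py <<'E'
import numpy as np, cv2
from workcell import readout, get_image, ctrl
def snap(n,f):
    d=get_image(n); cv2.imwrite('pics/'+f,d['pixels'][:,:,::-1]); np.savez('pics/'+f+'.npz',**d); return d
def back(d,uv,z):
    K=np.array(d['intrinsics']);E=np.array(d['extrinsics']);R=E[:3,:3];t=E[:3,3]
    c=-R.T@t; r=R.T@np.linalg.solve(K,[uv[0],uv[1],1]); return c+r*(z-c[2])/r[2]
def proj(d,p):
    K=np.array(d['intrinsics']);E=np.array(d['extrinsics']); q=K@(E[:3,:3]@np.array(p)+E[:3,3]); return q[:2]/q[2]
E
python3 - <<'E'
from h import *
for n in('top','side'):
    d=snap(n,n+'0.png'); print(d['intrinsics'],d['extrinsics'])
o=readout.get_obs(); print(o['t'],o['ee_pos'],o['orientation'],o['width'])
E
```

```text
[[430.32554963   0.         281.03281566]
 [  0.         430.32554963 217.98767334]
 [  0.           0.           1.        ]] [[ 2.17152558e-02 -9.99750704e-01  5.19390413e-03 -1.62641959e+01]
 [-9.96040634e-01 -2.20820444e-02 -8.61129375e-02  5.98731520e+02]
 [ 8.62061619e-02 -3.30337510e-03 -9.96271843e-01  1.00256222e+03]
 [ 0.00000000e+00  0.00000000e+00  0.00000000e+00  1.00000000e+00]]
[[385.17903041   0.         281.42318904]
 [  0.         385.17903041 211.31813431]
 [  0.           0.           1.        ]] [[ 9.31082492e-01 -3.64383336e-01 -1.76118823e-02 -5.83373572e+02]
 [-2.14827869e-01 -5.08636241e-01 -8.33749460e-01  1.58709046e+02]
 [ 2.94846368e-01  7.80073047e-01 -5.51861994e-01  8.60116988e+02]
 [ 0.00000000e+00  0.00000000e+00  0.00000000e+00  1.00000000e+00]]
0.1 [232.74961511 579.79582751 404.00003502] [-5.95997252e-01 -3.08425420e+00  2.05334930e-03] 88.30485953571352
```

View pics/top0.png

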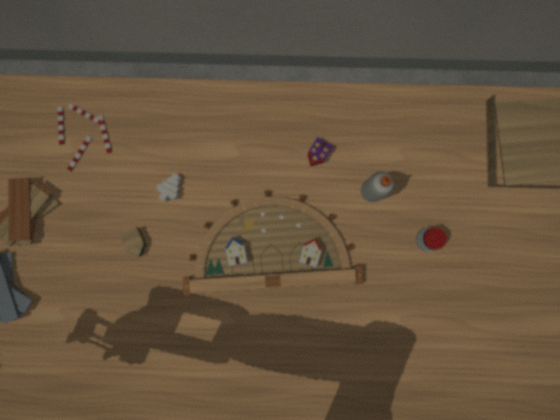

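View pics/side0.png

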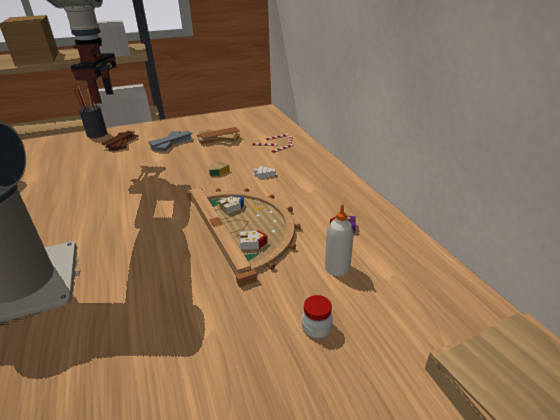

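The top view shows the arch with its bar from about (187,285) to (360,274). Blue house_b is at (236,250), red house_a at (312,250), house_c back-up at (134,240), the trees at (170,187), the bottle at (383,185) and the jar at (433,239). I'll enlarge that region to measure it.

```bash
python3 - <<'E'
import cv2,numpy as np
im=cv2.imread('pics/top0.png')
def e(x0,y0,x1,y1,s):
    c=cv2.resize(im[y0:y1,x0:x1],None,fx=s,fy=s,interpolation=cv2.INTER_CUBIC); return cv2.convertScaleAbs(c,alpha=2.0)
a=e(180,190,370,295,4); b=e(110,215,160,265,6)[:180*2]
W=np.zeros((600,800,3),np.uint8); W[:420,:760]=a
b=e(115,222,157,262,4); W[425:425+160,:168]=b
b=e(155,165,200,205,4);W[425:585,200:380]=b
cv2.imwrite('pics/crop1.png',W)
E
```

```text
(no output)
```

View pics/crop1.png

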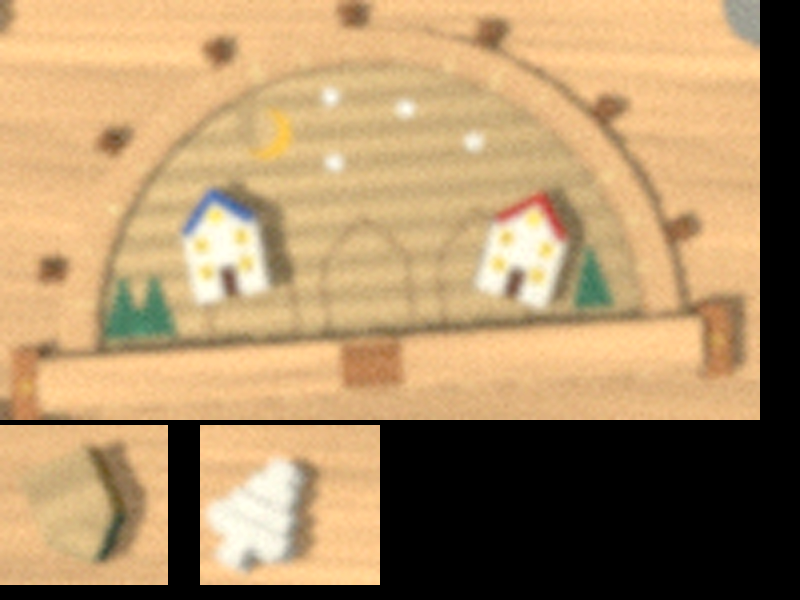

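The crop shows house_c's corners, in crop pixels: foot edge (20,483)-(85,447), apex near (100,560). So its foot points ahead. Outline 1's apex is at (363,220), and the bar's inner edge runs (38,355)-(703,315). Next I'll fit model points.

```bash
cat >> h.py <<'E'
from scipy.optimize import least_squares
def fit(d,obj,uv,x0):
    obj=np.array(obj,float);uv=np.array(uv,float)
    def w(p): 
        c,s=np.cos(p[2]),np.sin(p[2]); return np.c_[p[0]+c*obj[:,0]-s*obj[:,1],p[1]+s*obj[:,0]+c*obj[:,1],obj[:,2]]
    f=lambda p:(np.array([proj(d,q) for q in w(p)])-uv).ravel()
    r=least_squares(f,x0,x_scale=[10,10,.1],loss='soft_l1'); return r.x,r.fun.reshape(-1,2)
def house(z,nx=1): # corners: foot +y, foot -y, eave -y, apex, eave +y
    return [(-22,22,z),(-22,-22,z),(22,-22,z),(44,0,z),(22,22,z)]
E
python3 - <<'E'
from h import *
np.set_printoptions(precision=2,suppress=True)
d=dict(np.load('pics/top0.png.npz'))
E=d['extrinsics'];print('cam',-E[:3,:3].T@E[:3,3])
A=lambda L,ox=180,oy=190,dy=0:[((x+.5)/4-.5+ox,(y-dy+.5)/4-.5+oy) for x,y in L]
ob=[(0,177,36),(0,-177,36),(0,25,8),(0,-25,8),(44,25,8),(44,-25,8),(70,0,8)]
uv=A([(38,355),(703,315),(326,337),(411,331),(321,264),(408,258),(363,220)])
x,r=fit(d,ob,uv,[530,0,0]);print('arch',x,r.ravel())
for n,L,z in (('b',[(196,305),(270,292),(257,225),(213,190),(183,237)],32),('a',[(476,285),(548,307),(567,238),(543,193),(495,222)],32)):
    x,r=fit(d,house(z),A(L),[570,0,0]);print(n,x,r.ravel())
# c back up: mirrored y
L=A([(20,483),(85,447),(122,515),(100,560),(48,547)],115,222,425)
x,r=fit(d,house(24),L[0:1]+L[1:2]+L[2:3]+L[3:4]+L[4:5],[590,320,3.6]);print('c',x,r.ravel())
x,r=fit(d,[(a,-b,c) for a,b,c in house(24)],L,[590,320,-2.7]);print('c mirrored',x,r.ravel())
for n,p,z in(('bottle',(384,183),172),('jar',(435,238),62),('tree',(170,187),20)):print(n,back(d,p,z))
E
```

```text
cam [ 510.29    0.27 1050.47]
arch [466.88  15.89   0.09] [ 6.93  0.18 -8.31  0.39  0.39 -0.05 -0.11  0.11  0.54 -0.13 -0.53  0.04
 -0.28 -0.57]
b [506.94 100.5    0.21] [ 0.05  0.78 -0.03  0.53 -0.12 -1.12  0.06  0.2   0.03 -0.65]
a [511.36 -73.48  -0.26] [-0.1   0.92 -0.13  0.66  0.19 -0.09 -0.24 -0.38  0.28 -1.29]
c [539.94 331.8    2.71] [ 32.65  -0.75  -0.     0.18 -17.84  -0.21  -8.43   0.96  17.1   -0.09]
c mirrored [539.43 350.92  -2.64] [-0.24 -0.42  0.21  0.13 -1.02 -0.46  0.14  0.8   0.75  0.05]
bottle [ 663.56 -213.76  172.  ]
jar [ 557.47 -358.15   62.  ]
tree [668.62 266.61  20.  ]
```

Emit:
step_arm:
  targets:
    - [[0.33,-0.43,-0.27,0,0,0.97,1],[0.33,-0.43,-0.27,0,0,0.97,1],[0.33,-0.43,-0.27,0,0,0.97,1],[0.33,-0.43,-0.27,0,0,0.97,1],[0.33,-0.43,-0.27,0,0,0.97,1]]

```text
t: 0.72
ee_pos: [315.7, 471.7, 336.5]
orientation: [-0.064, -3.141, 0.001]
ft_force: [-0.4, 0.5, 0.3]
width: 87.8
grasp_force: 0.0
```

Emit:
step_arm:
  targets:
    - [[0.33,-0.43,-0.27,0,0,0.97,1],[0.33,-0.43,-0.27,0,0,0.97,1],[0.33,-0.43,-0.27,0,0,0.97,1],[0.33,-0.43,-0.27,0,0,0.97,1],[0.33,-0.43,-0.27,0,0,0.97,1]]

```text
t: 1.35
ee_pos: [398.2, 364.2, 269.0]
orientation: [0.466, -3.106, 0.0]
ft_force: [0.2, -0.0, -0.4]
width: 87.9
grasp_force: 0.0
```

Emit:
step_arm:
  targets:
    - [[0.33,-0.43,-0.27,0,0,0.97,1],[0.33,-0.43,-0.27,0,0,0.97,1],[0.33,-0.43,-0.27,0,0,0.97,1],[0,0,0,0.479,-0.878,0,1],[0,0,0,0.479,-0.878,0,1]]

```text
t: 1.98
ee_pos: [447.6, 300.0, 228.6]
orientation: [-0.74, 2.912, 0.052]
ft_force: [-0.5, -0.2, -0.3]
width: 88.1
grasp_force: 0.0
```

Emit:
step_arm:
  targets:
    - [[0,0,0,0.479,-0.878,0,1],[0,0,0,0.479,-0.878,0,1],[0,0,0,0.479,-0.878,0,1],[0,0,0,0.479,-0.878,0,1],[0,0,0,0.479,-0.878,0,1]]

```text
t: 2.6
ee_pos: [449.7, 304.3, 234.6]
orientation: [-0.658, 2.592, 0.155]
ft_force: [4.8, 9.7, 3.3]
width: 88.0
grasp_force: 0.0
```

Emit:
step_arm:
  targets:
    - [[0,0,0,0.479,-0.878,0,1],[0,0,0,0.479,-0.878,0,1],[0,0,0,0.479,-0.878,0,1],[0,0,0,0,0,0,1],[0,0,0,0,0,0,1]]

```text
t: 3.22
ee_pos: [453.9, 320.3, 251.7]
orientation: [-0.62, 2.501, 0.139]
ft_force: [-0.7, 0.4, -0.4]
width: 88.2
grasp_force: 0.0
```

```bash
cat >> h.py <<'E'
from scipy.spatial.transform import Rotation as Ro
def tool():
    o=readout.get_obs(); R=Ro.from_rotvec(o['orientation']).as_matrix(); p=np.array(o['ee_pos'])
    print('t',o['t'],'tcp',p.round(1),'grasp',(p+163*R[:,2]).round(1),'toolz',R[:,2].round(3),'close',R[:,1].round(3),'w',round(o['width'],1),'gf',o['grasp_force'],'F',np.round(o['ft_force'],1),'q',np.round(o['qpos'],2)); return p,R
E
python3 - <<'E'
from h import *
np.set_printoptions(precision=2,suppress=True)
tool()
d=snap('top','top1.png'); 
d0=dict(np.load('pics/top0.png.npz'))
A=lambda L,ox=180,oy=190,dy=0:[((x+.5)/4-.5+ox,(y-dy+.5)/4-.5+oy) for x,y in L]
ob=[(0,195,36),(0,-195,36),(0,25,8),(0,-25,8),(44,25,8),(44,-25,8),(70,0,8)]
uv=A([(38,355),(703,315),(326,337),(411,331),(321,264),(408,258),(363,220)])
x,r=fit(d0,ob,uv,[530,0,0]);print('arch',x,r.ravel())
im=d['pixels'][190:290,90:370,::-1]; cv2.imwrite('pics/c2.png',cv2.convertScaleAbs(cv2.resize(im,None,fx=2.8,fy=2.8,interpolation=2),alpha=1.8))
E
```

```text
t 3.225 tcp [453.9 320.3 251.7] grasp [534.1 356.9 114.5] toolz [ 0.49  0.22 -0.84] close [-0.46  0.89 -0.03] w 88.2 gf 0.0 F [-0.7  0.4 -0.4] q [ 0.62  0.51  2.03 -1.2   0.11 -0.27]
arch [466.9   15.45   0.08] [-0.6   0.36 -0.44  0.21  0.57 -0.09  0.08  0.14  0.79 -0.18 -0.27  0.07
  0.01 -0.58]
```

```bash
cat >> h.py <<'E'
def plan(g,psi,tilt):
    p,R=tool(); s,c=np.sin(np.radians(tilt)),np.cos(np.radians(tilt)); r=np.array([np.cos(psi),np.sin(psi),0])
    z=-s*r+np.array([0,0,-c]); y=np.array([-np.sin(psi),np.cos(psi),0]); T=np.c_[np.cross(y,z),y,z]
    dp=np.array(g)-163*z-p; rv=Ro.from_matrix(T@R.T).as_rotvec(degrees=True)
    print('shift/50',(dp/50).round(3),'turn/4',(rv/4).round(3),'|turn|rows',np.linalg.norm(rv)/4)
E
python3 -c "
from h import *
plan([539.4,350.9,75],.5,-20)"
```

```text
t 3.275 tcp [454.  320.3 251.7] grasp [534.1 356.8 114.5] toolz [ 0.492  0.224 -0.841] close [-0.459  0.888 -0.031] w 87.8 gf 0.0 F [-0.  -0.3  0.6] q [ 0.62  0.51  2.03 -1.2   0.11 -0.27]
shift/50 [ 0.73   0.078 -0.47 ] turn/4 [-1.091  3.006  0.281] |turn|rows 3.2101419379695706
```

Emit:
step_arm:
  targets:
    - [[0.18,0.02,-0.12,-0.27,0.75,0.07,1],[0.18,0.02,-0.12,-0.27,0.75,0.07,1],[0.18,0.02,-0.12,-0.27,0.75,0.07,1],[0.18,0.02,-0.12,-0.27,0.75,0.07,1],[0,0,0,0,0,0,1]]

```text
t: 3.9
ee_pos: [482.5, 322.2, 233.5]
orientation: [-0.668, 2.658, 0.113]
ft_force: [-0.3, -0.1, 0.0]
width: 87.9
grasp_force: 0.0
```

```bash
python3 -c "
from h import *
plan([539.4,350.9,23],.5,-20)
d=snap('side','side1.png');im=d['pixels'][120:240,150:310,::-1]; cv2.imwrite('pics/c3.png',cv2.convertScaleAbs(cv2.resize(im,None,fx=4,fy=4,interpolation=2),alpha=1.3))"
```

```text
t 3.9 tcp [482.5 322.2 233.5] grasp [540.6 350.1  83.8] toolz [ 0.357  0.171 -0.918] close [-0.469  0.883 -0.018] w 87.9 gf 0.0 F [-0.3 -0.1  0. ] q [ 0.58  0.57  1.93 -0.22  0.24 -1.28]
shift/50 [ 0.16   0.039 -1.147] turn/4 [-0.163  0.843  0.154] |turn|rows 0.8719064802020731
```

View pics/c3.png

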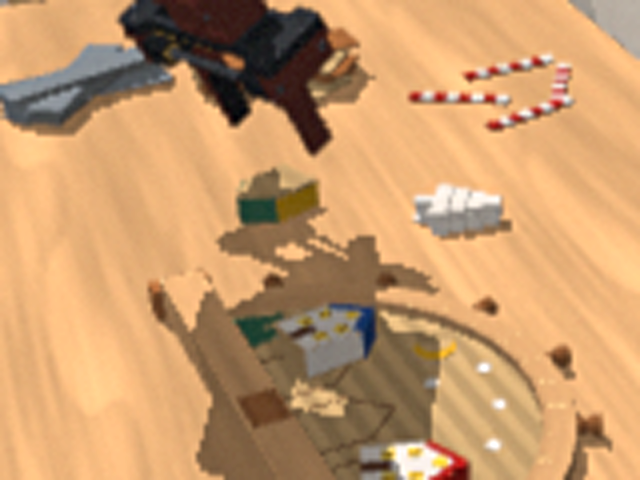

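The side view shows house_c at crop (280,195), its green roof face towards the robot and its yellow wall towards the arch. The ridge therefore points at the robot, and the gripper is above it. I'll go down and grip.

Emit:
step_arm:
  targets:
    - [[0.04,0.01,-0.29,-0.04,0.21,0.04,1],[0.04,0.01,-0.29,-0.04,0.21,0.04,1],[0.04,0.01,-0.29,-0.04,0.21,0.04,1],[0.04,0.01,-0.28,-0.04,0.21,0.04,1],[0,0,0,0,0,0,1]]

```text
t: 4.58
ee_pos: [490.0, 324.3, 175.1]
orientation: [-0.695, 2.714, 0.122]
ft_force: [-0.3, 0.4, 0.1]
width: 87.6
grasp_force: 0.1
```

```bash
python3 -c "
from h import *
plan([539.4,350.9,23],.5,-20)"
```

```text
t 4.575 tcp [490.  324.3 175.1] grasp [538.8 351.   21.9] toolz [ 0.299  0.164 -0.94 ] close [-0.481  0.877 -0.   ] w 87.6 gf 0.09821110827033408 F [-0.3  0.4  0.1] q [ 0.57  0.68  1.91 -0.12  0.21 -1.39]
shift/50 [ 0.009 -0.003  0.021] turn/4 [ 0.013 -0.011 -0.023] |turn|rows 0.028738146298950946
```

Emit:
step_arm:
  targets:
    - [[0,0,0.02,0,0,0,1],[0,0,0,0,0,0,0],[0,0,0,0,0,0,0],[0,0,0,0,0,0,0],[0,0,0,0,0,0,0]]

```text
t: 5.2
ee_pos: [490.0, 324.4, 177.6]
orientation: [-0.695, 2.712, 0.122]
ft_force: [-0.8, 0.3, -0.6]
width: 51.2
grasp_force: 0.0
```

```bash
python3 -c "
from h import *
plan([539.4,350.9,80],.5,62)"
```

```text
t 5.2 tcp [490.  324.4 177.6] grasp [539.  351.1  24.4] toolz [ 0.301  0.164 -0.939] close [-0.481  0.877 -0.001] w 51.2 gf 0.0 F [-0.8  0.3 -0.6] q [ 0.57  0.68  1.91 -0.12  0.21 -1.39]
shift/50 [ 3.514  1.911 -0.421] turn/4 [-9.842 17.994 -0.025] |turn|rows 20.509858651847505
```

Emit:
step_arm:
  targets:
    - [[0,0,0,0,0,0,0],[0,0,0,0,0,0,0],[0,0,0.3,0,0,0,0],[0,0,0.4,0,0,0,0],[0,0,0.4,0,0,0,0]]

```text
t: 5.82
ee_pos: [490.1, 324.5, 234.4]
orientation: [-0.695, 2.711, 0.123]
ft_force: [0.3, 0.3, -0.2]
width: 44.4
grasp_force: 29.5
```

Emit:
step_arm:
  targets:
    - [[0.196,0.107,0.039,-0.479,0.878,0,0],[0.196,0.107,0.039,-0.479,0.878,0,0],[0.196,0.107,0.039,-0.479,0.878,0,0],[0.196,0.107,0.039,-0.479,0.878,0,0],[0.196,0.107,0.039,-0.479,0.878,0,0]]

```text
t: 6.45
ee_pos: [539.5, 351.4, 244.3]
orientation: [0.78, -3.043, -0.001]
ft_force: [0.1, -0.2, -0.0]
width: 44.2
grasp_force: 29.5
```

```bash
python3 -c "
from h import *
plan([539.4,350.9,80],.5,0)"
```

```text
t 6.45 tcp [539.5 351.4 244.3] grasp [539.4 351.5  81.3] toolz [-0.     0.001 -1.   ] close [-0.481  0.877  0.001] w 44.2 gf 29.472748339176178 F [ 0.1 -0.2 -0. ] q [ 0.56  0.65  1.67  0.    0.82 -1.51]
shift/50 [-0.001 -0.01  -0.025] turn/4 [-0.011 -0.003 -0.028] |turn|rows 0.029913642979225896
```

The house is gripped at 44 mm. Now I'll tilt it up to 60°.

Emit:
step_arm:
  targets:
    - [[0.196,0.107,-0.039,-0.479,0.878,0,0],[0.196,0.107,-0.039,-0.479,0.878,0,0],[0.196,0.107,-0.039,-0.479,0.878,0,0],[0.196,0.107,-0.039,-0.479,0.878,0,0],[0.196,0.107,-0.039,-0.479,0.878,0,0]]

```text
t: 7.08
ee_pos: [588.5, 378.2, 234.5]
orientation: [0.696, -2.713, 0.12]
ft_force: [-0.2, -0.3, 0.3]
width: 44.3
grasp_force: 29.5
```

Emit:
step_arm:
  targets:
    - [[0.172,0.094,-0.113,-0.479,0.878,0,0],[0.172,0.094,-0.113,-0.479,0.878,0,0],[0.172,0.094,-0.113,-0.479,0.878,0,0],[0.172,0.094,-0.113,-0.479,0.878,0,0],[0.172,0.094,-0.113,-0.479,0.878,0,0]]

```text
t: 7.7
ee_pos: [631.5, 401.7, 206.2]
orientation: [0.61, -2.379, 0.219]
ft_force: [0.4, 0.4, -0.7]
width: 44.6
grasp_force: 29.5
```

Emit:
step_arm:
  targets:
    - [[0.128,0.07,-0.174,-0.479,0.878,0,0],[0.128,0.07,-0.174,-0.479,0.878,0,0],[0.128,0.07,-0.174,-0.479,0.878,0,0],[0.128,0.07,-0.174,-0.479,0.878,0,0],[0.128,0.07,-0.174,-0.479,0.878,0,0]]

```text
t: 8.32
ee_pos: [663.5, 419.3, 162.6]
orientation: [0.524, -2.042, 0.298]
ft_force: [-0.3, 0.9, 0.2]
width: 44.1
grasp_force: 29.5
```

```bash
python3 -c "
from h import *
plan([539.4,350.9,28],.5,64)"
```

```text
t 8.325 tcp [663.5 419.3 162.6] grasp [539.6 351.8  81.1] toolz [-0.761 -0.414 -0.5  ] close [-0.48   0.877  0.003] w 44.1 gf 29.473965167999268 F [-0.3  0.9  0.2] q [ 0.54  1.16  0.94  0.04  2.09 -1.53]
shift/50 [ 0.088  0.038 -1.262] turn/4 [-0.52   0.857 -0.004] |turn|rows 1.0021774219968675
```

Emit:
step_arm:
  targets:
    - [[0.088,0.038,-0.3,-0.5,0.86,0,0],[0,0,-0.4,0,0,0,0],[0,0,-0.4,0,0,0,0],[0,0,-0.2,0,0,0,0],[0,0,0,0,0,0,0]]

```text
t: 8.95
ee_pos: [667.5, 420.4, 97.1]
orientation: [0.504, -1.972, 0.316]
ft_force: [-1.7, -3.2, 8.8]
width: 44.0
grasp_force: 30.0
```

```bash
python3 -c "
from h import *
plan([539.4,350.9,25],.5,64)"
```

```text
t 8.95 tcp [667.5 420.4  97.1] grasp [538.8 350.   26.1] toolz [-0.79  -0.432 -0.436] close [-0.48   0.877 -0.   ] w 44.0 gf 29.989696741104126 F [-1.7 -3.2  8.8] q [ 0.54  1.27  0.87  0.04  2.12 -1.53]
shift/50 [ 0.009  0.015 -0.013] turn/4 [ 0.024 -0.039 -0.008] |turn|rows 0.04620343090778599
```

Emit:
step_arm:
  targets:
    - [[0,0,0,0,0,0,1],[0,0,0,0,0,0,1],[0,0,0,0,0,0,1],[0,0,0,0,0,0,1],[0.3,0.16,0.2,0,0,0,1]]

```text
t: 9.57
ee_pos: [681.7, 428.5, 104.7]
orientation: [0.504, -1.973, 0.316]
ft_force: [-0.4, 0.3, 0.6]
width: 87.2
grasp_force: 0.0
```

Emit:
step_arm:
  targets:
    - [[0.5,0.27,0.3,0,0,0,1],[0.5,0.27,0.3,0,0,0,1],[0.5,0.27,0.5,0,0,0,1],[0,0,0.7,0.479,-0.878,0,1],[0,0,0.7,0.479,-0.878,0,1]]

```text
t: 10.2
ee_pos: [757.4, 469.2, 229.7]
orientation: [0.54, -2.112, 0.286]
ft_force: [-0.9, -0.0, 0.6]
width: 87.9
grasp_force: 0.0
```

```bash
python3 -c "
from h import *
plan([534,348,110],.5,-20)
a=snap('side','side2.png');b=snap('top','top2.png')
im=a['pixels'][120:240,150:290,::-1];im2=b['pixels'][205:270,85:200,::-1]
f=lambda i,s:cv2.convertScaleAbs(cv2.resize(i,None,fx=s,fy=s,interpolation=2),alpha=1.5)
W=np.zeros((600,800,3),np.uint8);x=f(im,2.5);W[:300,:350]=x;y=f(im2,4);W[310:570,:460]=y;cv2.imwrite('pics/c4.png',W)"
```

```text
t 10.2 tcp [757.4 469.2 229.7] grasp [638.9 404.5 138.3] toolz [-0.727 -0.397 -0.56 ] close [-0.48   0.877  0.   ] w 87.9 gf 0.0 F [-0.9 -0.   0.6] q [ 0.54  1.27  0.51  0.04  2.34 -1.52]
shift/50 [-5.447 -2.959  0.67 ] turn/4 [ 9.1000e+00 -1.6656e+01 -5.0000e-03] |turn|rows 18.98031944884396
```

View pics/c4.png

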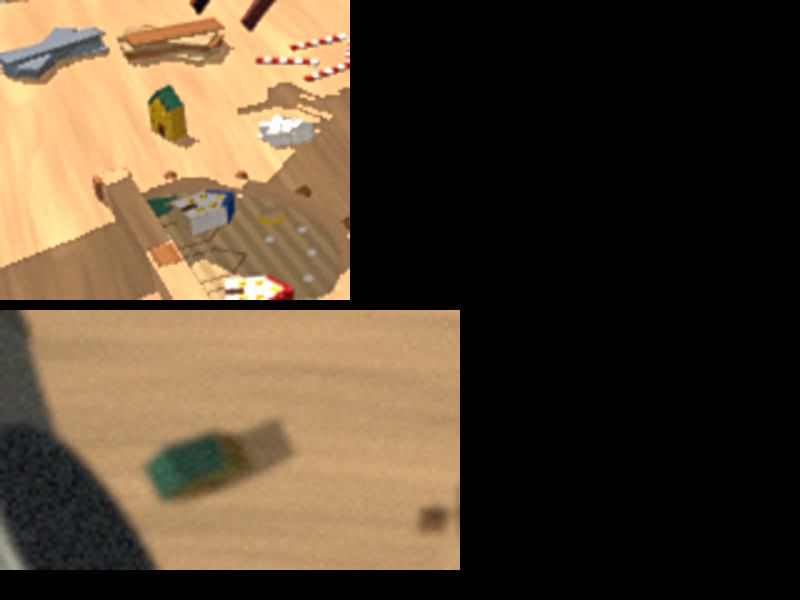

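House_c now stands on its foot; its roof is at top pixel (134,244). Next I'll come over it tilted forward.

Emit:
step_arm:
  targets:
    - [[-0.291,-0.159,0.15,0.479,-0.878,0,1],[-0.291,-0.159,0.15,0.479,-0.878,0,1],[-0.291,-0.159,0.15,0.479,-0.878,0,1],[-0.291,-0.159,0.15,0.479,-0.878,0,1],[-0.291,-0.159,0.15,0.479,-0.878,0,1]]

```text
t: 10.92
ee_pos: [683.8, 429.0, 266.7]
orientation: [0.625, -2.447, 0.203]
ft_force: [0.7, 0.5, -0.1]
width: 87.6
grasp_force: 0.0
```

Emit:
step_arm:
  targets:
    - [[-0.291,-0.159,0.15,0.479,-0.878,0,1],[-0.291,-0.159,0.15,0.479,-0.878,0,1],[-0.291,-0.159,0.15,0.479,-0.878,0,1],[-0.291,-0.159,0.15,0.479,-0.878,0,1],[-0.291,-0.159,0.15,0.479,-0.878,0,1]]

```text
t: 11.55
ee_pos: [611.1, 389.3, 304.4]
orientation: [0.71, -2.78, 0.101]
ft_force: [0.2, 0.7, 1.0]
width: 87.9
grasp_force: 0.0
```

Emit:
step_arm:
  targets:
    - [[-0.291,-0.159,-0.09,0.479,-0.878,0,1],[-0.291,-0.159,-0.09,0.479,-0.878,0,1],[-0.291,-0.159,-0.09,0.479,-0.878,0,1],[-0.291,-0.159,-0.09,0.479,-0.878,0,1],[-0.291,-0.159,-0.09,0.479,-0.878,0,1]]

```text
t: 12.18
ee_pos: [538.3, 349.5, 281.8]
orientation: [-0.76, 2.978, 0.025]
ft_force: [-1.1, 0.7, -0.1]
width: 87.6
grasp_force: 0.0
```

Emit:
step_arm:
  targets:
    - [[-0.291,-0.159,-0.09,0.479,-0.878,0,1],[-0.291,-0.159,-0.09,0.479,-0.878,0,1],[-0.291,-0.159,-0.09,0.479,-0.878,0,1],[-0.291,-0.159,-0.09,0.479,-0.878,0,1],[0,0,0,0,0,0,1]]

```text
t: 12.8
ee_pos: [479.5, 317.4, 263.7]
orientation: [-0.694, 2.718, 0.119]
ft_force: [0.8, -0.6, 1.2]
width: 88.1
grasp_force: 0.0
```

```bash
python3 -c "
from h import *
plan([530,345,30],.5,-20)
d=dict(np.load('pics/top2.png.npz'));print(back(d,(133,243.5),55),proj(d,(530,345,55)))
r=np.array([.878,.479,0]);n=np.array([-.479,.878,0])
for a,b,z in((-12,22,44),(12,22,44),(-12,0,66),(12,0,66),(-12,-22,44),(12,-22,44)):
  u=proj(d,np.array([530,345,z])+a*r+b*n);print((u-[85,205])*4+[0,310])"
```

```text
t 12.8 tcp [479.5 317.4 263.7] grasp [527.9 343.6 110.3] toolz [ 0.297  0.161 -0.941] close [-0.479  0.878 -0.001] w 88.1 gf 0.0 F [ 0.8 -0.6  1.2] q [ 0.57  0.51  1.92 -0.07  0.36 -1.44]
shift/50 [ 0.032  0.018 -1.611] turn/4 [ 0.045 -0.047  0.   ] |turn|rows 0.06512928056398286
[529.82074135 336.97338267  55.        ] [129.52010368 243.34599212]
[159.38551578 499.65575279]
[141.55806824 462.96336072]
[180.54397864 481.59325502]
[162.29806153 444.15112929]
[227.63963677 464.83880065]
[209.72590384 428.27899972]
```

Emit:
step_arm:
  targets:
    - [[0.03,0.02,-0.4,0,0,0,1],[0,0,-0.4,0,0,0,1],[0,0,-0.4,0,0,0,1],[0,0,-0.4,0,0,0,1],[0,0,0,0,0,0,0]]

```text
t: 13.42
ee_pos: [482.3, 319.0, 183.5]
orientation: [-0.693, 2.716, 0.12]
ft_force: [-0.7, 0.4, 0.4]
width: 81.0
grasp_force: 0.0
```

Emit:
step_arm:
  targets:
    - [[0,0,0,0,0,0,0],[0,0,0,0,0,0,0],[0,0,0,0,0,0,0],[0,0,0,0,0,0,0],[0,0,0,0,0,0,0]]

```text
t: 14.05
ee_pos: [482.6, 319.3, 185.7]
orientation: [-0.692, 2.712, 0.122]
ft_force: [-1.6, -1.6, 5.3]
width: 43.9
grasp_force: 30.0
```

```bash
python3 -c "
from h import *
plan([530,345,80],.5,64)"
```

```text
t 14.05 tcp [482.6 319.3 185.7] grasp [531.8 346.   32.7] toolz [ 0.302  0.164 -0.939] close [-0.479  0.878 -0.001] w 43.9 gf 30.00097724958323 F [-1.6 -1.6  5.3] q [ 0.57  0.66  1.93 -0.12  0.21 -1.39]
shift/50 [ 3.52   1.919 -0.686] turn/4 [-1.0071e+01  1.8458e+01 -5.0000e-03] |turn|rows 21.026819561623384
```

Emit:
step_arm:
  targets:
    - [[0,0,0.3,0,0,0,0],[0,0,0.4,0,0,0,0],[0,0,0.4,0,0,0,0],[0,0,0,0,0,0,0],[0,0,0,0,0,0,0]]

```text
t: 14.68
ee_pos: [482.2, 319.1, 240.1]
orientation: [-0.693, 2.713, 0.121]
ft_force: [-0.5, 1.1, 0.4]
width: 43.5
grasp_force: 30.0
```

Emit:
step_arm:
  targets:
    - [[0.196,0.107,0.039,-0.479,0.878,0,0],[0.196,0.107,0.039,-0.479,0.878,0,0],[0.196,0.107,0.039,-0.479,0.878,0,0],[0.196,0.107,0.039,-0.479,0.878,0,0],[0.196,0.107,0.039,-0.479,0.878,0,0]]

```text
t: 15.3
ee_pos: [531.4, 345.9, 248.8]
orientation: [0.777, -3.041, 0.002]
ft_force: [-0.4, -0.6, -1.0]
width: 44.0
grasp_force: 30.0
```

Emit:
step_arm:
  targets:
    - [[0.196,0.107,-0.039,-0.479,0.878,0,0],[0.196,0.107,-0.039,-0.479,0.878,0,0],[0.196,0.107,-0.039,-0.479,0.878,0,0],[0.196,0.107,-0.039,-0.479,0.878,0,0],[0.196,0.107,-0.039,-0.479,0.878,0,0]]

```text
t: 15.92
ee_pos: [580.4, 372.7, 238.7]
orientation: [0.692, -2.711, 0.124]
ft_force: [0.6, 0.0, 0.3]
width: 44.2
grasp_force: 30.0
```

Emit:
step_arm:
  targets:
    - [[0.172,0.094,-0.113,-0.479,0.878,0,0],[0.172,0.094,-0.113,-0.479,0.878,0,0],[0.172,0.094,-0.113,-0.479,0.878,0,0],[0.172,0.094,-0.113,-0.479,0.878,0,0],[0.172,0.094,-0.113,-0.479,0.878,0,0]]

```text
t: 16.55
ee_pos: [623.4, 396.1, 210.1]
orientation: [0.607, -2.377, 0.222]
ft_force: [-0.2, 0.0, -0.1]
width: 43.6
grasp_force: 30.0
```

Emit:
step_arm:
  targets:
    - [[0.118,0.064,-0.154,-0.431,0.79,0,0],[0.118,0.064,-0.154,-0.431,0.79,0,0],[0.118,0.064,-0.154,-0.431,0.79,0,0],[0.118,0.064,-0.154,-0.431,0.79,0,0],[0.118,0.064,-0.154,-0.431,0.79,0,0]]

```text
t: 17.18
ee_pos: [652.7, 412.0, 171.4]
orientation: [0.53, -2.074, 0.295]
ft_force: [-0.0, -0.2, 0.4]
width: 43.8
grasp_force: 30.0
```

```bash
python3 -c "
from h import *
plan([530,345,20],.5,58)"
```

```text
t 17.175 tcp [652.7 412.  171.4] grasp [531.2 345.6  85.4] toolz [-0.746 -0.408 -0.527] close [-0.48   0.877  0.   ] w 43.8 gf 29.9998704585596 F [-0.  -0.2  0.4] q [ 0.54  1.12  1.    0.04  2.04 -1.53]
shift/50 [-0.028 -0.015 -1.3  ] turn/4 [ 0.02  -0.04  -0.004] |turn|rows 0.044955004540461675
```

Emit:
step_arm:
  targets:
    - [[0,0,-0.325,0,0,0,0],[0,0,-0.325,0,0,0,0],[0,0,-0.325,0,0,0,0],[0,0,-0.325,0,0,0,0],[0,0,0,0,0,0,0]]

```text
t: 17.8
ee_pos: [652.5, 412.0, 106.9]
orientation: [0.531, -2.076, 0.294]
ft_force: [-0.6, -0.6, -0.2]
width: 43.5
grasp_force: 30.0
```

Emit:
step_arm:
  targets:
    - [[0,0,0,0,0,0,1],[0,0,0,0,0,0,1],[0,0,0,0,0,0,1],[0,0,0,0,0,0,1],[0,0,0.3,0,0,0,1]]

```text
t: 18.42
ee_pos: [652.5, 411.9, 122.8]
orientation: [0.53, -2.076, 0.294]
ft_force: [0.4, -0.5, -0.2]
width: 87.3
grasp_force: 0.0
```

Emit:
step_arm:
  targets:
    - [[-0.168,-0.092,0.5,0.463,-0.849,0,1],[-0.168,-0.092,0.5,0.463,-0.849,0,1],[-0.168,-0.092,0.5,0.463,-0.849,0,1],[-0.168,-0.092,0.5,0.463,-0.849,0,1],[-0.168,-0.092,0.5,0.463,-0.849,0,1]]

```text
t: 19.05
ee_pos: [610.7, 389.1, 250.6]
orientation: [0.615, -2.406, 0.214]
ft_force: [0.1, 0.1, 0.2]
width: 88.2
grasp_force: 0.0
```

Emit:
step_arm:
  targets:
    - [[-0.168,-0.092,0.04,0.463,-0.849,0,1],[-0.168,-0.092,0.04,0.463,-0.849,0,1],[-0.168,-0.092,0.04,0.463,-0.849,0,1],[-0.168,-0.092,0.04,0.463,-0.849,0,1],[-0.168,-0.092,0.04,0.463,-0.849,0,1]]

```text
t: 19.68
ee_pos: [568.7, 366.1, 259.9]
orientation: [0.697, -2.729, 0.118]
ft_force: [-0.1, -0.0, 0.9]
width: 87.7
grasp_force: 0.0
```

Emit:
step_arm:
  targets:
    - [[-0.168,-0.092,0.04,0.463,-0.849,0,1],[-0.168,-0.092,0.04,0.463,-0.849,0,1],[-0.168,-0.092,0.04,0.463,-0.849,0,1],[-0.168,-0.092,0.04,0.463,-0.849,0,1],[-0.168,-0.092,0.04,0.463,-0.849,0,1]]

```text
t: 20.3
ee_pos: [526.7, 343.1, 269.8]
orientation: [-0.776, 3.04, 0.001]
ft_force: [0.1, -0.3, -0.2]
width: 87.6
grasp_force: 0.0
```

```bash
python3 -c "
from h import *
plan([521.5,340.5,22],.5,0)
a=snap('side','side3.png')
im=a['pixels'][130:200,170:270,::-1]
cv2.imwrite('pics/c5.png',cv2.convertScaleAbs(cv2.resize(im,None,fx=5,fy=5,interpolation=2),alpha=1.5))"
```

```text
t 20.3 tcp [526.7 343.1 269.8] grasp [527.4 343.3 106.8] toolz [ 0.004  0.002 -1.   ] close [-0.479  0.878 -0.001] w 87.6 gf 0.0 F [ 0.1 -0.3 -0.2] q [ 0.56  0.6   1.7  -0.    0.84 -1.51]
shift/50 [-0.103 -0.051 -1.697] turn/4 [-0.022  0.061 -0.   ] |turn|rows 0.06514482427784894
```

View pics/c5.png

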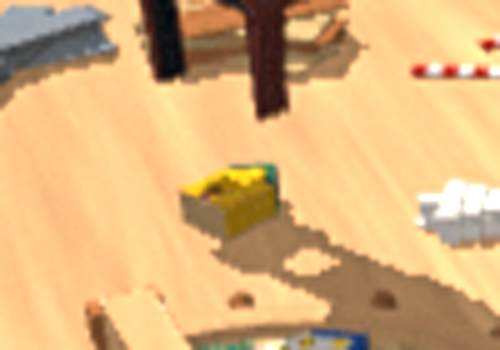

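House_c now lies front up with its foot towards the robot. Its near foot corners are at side-crop (183,195) and (228,215).

```bash
python3 -c "
from h import *
d=dict(np.load('pics/side3.png.npz'))
g=lambda x,y:(170+(x+.5)/5-.5,130+(y+.5)/5-.5)
P=[back(d,g(183,195),24),back(d,g(228,214),24),back(d,g(226,241),0),back(d,g(278,181),24)]
print(np.round(P,1)); m=(P[0]+P[1])/2; print(m, m[:2]+22*np.array([.878,.479]))
c=np.array([466.9,15.45]);a=.083
for k in(-70,0,70):print(c+[22*np.cos(a)-k*np.sin(a),22*np.sin(a)+k*np.cos(a)])
"
```

```text
[[495.5 337.3  24. ]
 [516.5 299.4  24. ]
 [514.7 309.    0. ]
 [557.9 332.3  24. ]]
[506.04446978 318.33284979  24.        ] [525.36046978 328.87084979]
[494.62759594 -52.48511922]
[488.82426449  17.27390417]
[483.02093304  87.03292756]
```

Emit:
step_arm:
  targets:
    - [[-0.05,-0.03,-0.42,0,0,0,1],[-0.05,-0.03,-0.42,0,0,0,1],[0,0,-0.42,0,0,0,1],[0,0,-0.41,0,0,0,1],[0,0,0,0,0,0,0]]

```text
t: 20.98
ee_pos: [522.0, 340.3, 183.6]
orientation: [-0.777, 3.044, -0.001]
ft_force: [-0.1, 0.5, 0.9]
width: 80.9
grasp_force: 0.0
```

Emit:
step_arm:
  targets:
    - [[0,0,0,0,0,0,0],[0,0,0,0,0,0,0],[0,0,0,0,0,0,0],[0,0,0,0,0,0,0],[0,0,0,0,0,0,0]]

```text
t: 21.6
ee_pos: [522.0, 340.2, 185.2]
orientation: [-0.777, 3.042, -0.001]
ft_force: [-0.5, -0.1, 1.6]
width: 44.0
grasp_force: 30.0
```

Emit:
step_arm:
  targets:
    - [[0,0,0.5,0,0,0,0],[0,0,0.6,0,0,0,0],[0,0,0.6,0,0,0,0],[0,0,0,0,0,0,0],[0,0,0,0,0,0,0]]

```text
t: 22.22
ee_pos: [521.6, 340.0, 269.3]
orientation: [-0.777, 3.043, -0.001]
ft_force: [0.8, -0.0, -0.6]
width: 44.0
grasp_force: 30.0
```

```bash
python3 -c "
from h import *
plan([493.8,17.5,90],.083,0)"
```

```text
t 22.225 tcp [521.6 340.  269.3] grasp [521.7 339.9 106.3] toolz [ 0.001 -0.001 -1.   ] close [-0.479  0.878 -0.001] w 44.0 gf 29.99866783618927 F [ 0.8 -0.  -0.6] q [ 0.56  0.59  1.71 -0.    0.84 -1.51]
shift/50 [-0.556 -6.45  -0.325] turn/4 [ 0.01   0.009 -5.972] |turn|rows 5.972470562478661
```

Emit:
step_arm:
  targets:
    - [[-0.056,-0.645,0,0,0,-0.6,0],[-0.056,-0.645,0,0,0,-0.6,0],[-0.056,-0.645,0,0,0,-0.6,0],[-0.056,-0.645,0,0,0,-0.6,0],[-0.056,-0.645,0,0,0,-0.6,0]]

```text
t: 22.85
ee_pos: [507.2, 177.8, 268.5]
orientation: [0.453, -3.108, 0.002]
ft_force: [-0.2, 0.0, -0.6]
width: 43.5
grasp_force: 30.0
```

Emit:
step_arm:
  targets:
    - [[-0.056,-0.645,0,0,0,-0.6,0],[-0.056,-0.645,0,0,0,-0.6,0],[-0.056,-0.645,0,0,0,-0.6,0],[-0.056,-0.645,0,0,0,-0.6,0],[-0.056,-0.645,0,0,0,-0.6,0]]

```text
t: 23.48
ee_pos: [493.2, 16.7, 268.7]
orientation: [0.125, -3.138, 0.001]
ft_force: [0.6, -0.4, -0.5]
width: 43.8
grasp_force: 30.0
```

Emit:
step_arm:
  targets:
    - [[0,0,-0.4,0,0,0,0],[0,0,-0.4,0,0,0,0],[0,0,-0.3,0,0,0,0],[0,0,-0.2,0,0,0,0],[0,0,0,0,0,0,0]]

```text
t: 24.1
ee_pos: [493.7, 17.8, 204.1]
orientation: [0.128, -3.138, 0.001]
ft_force: [-0.4, 0.0, 0.1]
width: 43.6
grasp_force: 30.0
```

```bash
python3 -c "
from h import *
plan([493.8,17.5,31.5],.083,0)
a=snap('top','top3.png')
im=a['pixels'][225:300,200:350,::-1]
b=snap('side','side4.png')['pixels'][170:290,180:300,::-1]
f=lambda i,s:cv2.convertScaleAbs(cv2.resize(i,None,fx=s,fy=s,interpolation=2),alpha=1.6)
W=np.zeros((600,800,3),np.uint8);W[:225,:450]=f(im,3);W[235:595,:360]=f(b,3)
cv2.imwrite('pics/c6.png',W)"
```

```text
t 24.1 tcp [493.7  17.8 204.1] grasp [493.6  17.7  41.1] toolz [-0.    -0.001 -1.   ] close [-0.081  0.997 -0.001] w 43.6 gf 29.998615980148315 F [-0.4  0.   0.1] q [ 0.01  0.57  2.02 -0.    0.55 -1.64]
shift/50 [ 0.003 -0.006 -0.192] turn/4 [ 0.01  -0.007  0.023] |turn|rows 0.026481133981653658
```

View pics/c6.png

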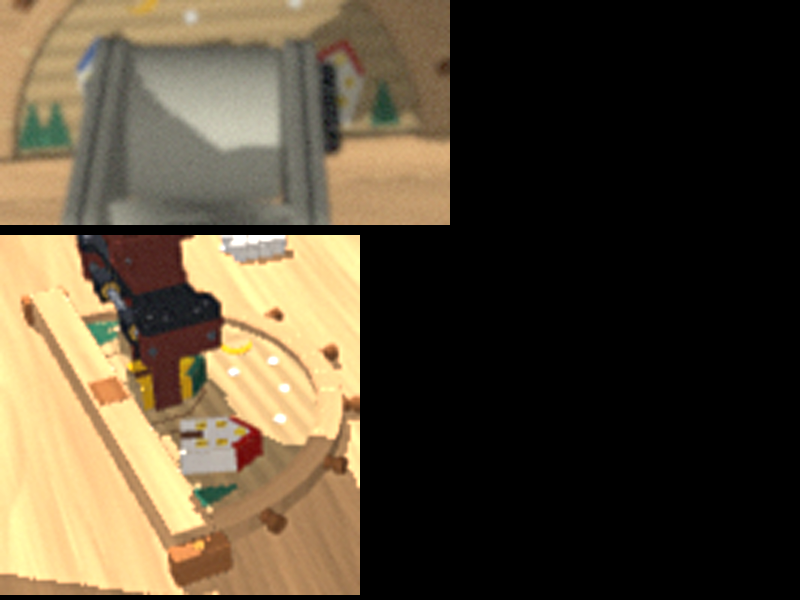

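The side view shows house_c hanging just above outline 1, next to the bar. I'll lower it and feel for the bar.

Emit:
step_arm:
  targets:
    - [[0,0,-0.1,0,0,0.02,0],[0,0,-0.1,0,0,0,0],[-0.02,0,0,0,0,0,0],[-0.02,0,0,0,0,0,0],[0,0,0,0,0,0,0]]

```text
t: 24.82
ee_pos: [491.9, 17.7, 195.1]
orientation: [-0.13, 3.138, -0.001]
ft_force: [-1.0, -0.9, -0.1]
width: 43.8
grasp_force: 30.0
```

Emit:
step_arm:
  targets:
    - [[-0.02,0,0,0,0,0,0],[-0.02,0,0,0,0,0,0],[-0.02,0,0,0,0,0,0],[0,0,0,0,0,0,0],[0,0,0,0,0,0,0]]

```text
t: 25.45
ee_pos: [489.0, 17.7, 195.0]
orientation: [-0.13, 3.138, -0.001]
ft_force: [0.6, 0.1, -0.7]
width: 43.8
grasp_force: 30.0
```

Emit:
step_arm:
  targets:
    - [[-0.02,0,0,0,0,0,0],[-0.02,0,0,0,0,0,0],[-0.02,0,0,0,0,0,0],[0,0,0,0,0,0,0],[0,0,0,0,0,0,0]]

```text
t: 26.08
ee_pos: [486.4, 17.7, 195.1]
orientation: [-0.13, 3.136, -0.001]
ft_force: [2.6, -0.4, -2.0]
width: 43.6
grasp_force: 30.0
```

Emit:
step_arm:
  targets:
    - [[-0.02,0,0,0,0,0,0],[0,0,-0.03,0,0,0,0],[0,0,0,0,0,0,0.68],[0,0,0,0,0,0,0.68],[0,0,0,0,0,0,0.68]]

```text
t: 26.7
ee_pos: [484.4, 17.7, 193.3]
orientation: [0.13, -3.139, 0.001]
ft_force: [0.2, -0.2, 0.5]
width: 59.8
grasp_force: 0.0
```

Emit:
step_arm:
  targets:
    - [[0,0,0.3,0,0,0,0.68],[0,0,0.6,0,0,0,0.68],[0,0,0.8,0,0,0,0.68],[0,0.8,0.3,0,0,0.5,1],[0,0.8,0,0,0,0.5,1]]

```text
t: 27.32
ee_pos: [485.4, 98.4, 296.1]
orientation: [-0.238, 3.127, -0.0]
ft_force: [0.3, -0.9, -0.4]
width: 76.1
grasp_force: 0.0
```

```bash
python3 -c "
from h import *
plan([507,98,33],.21,0)"
```

```text
t 27.325 tcp [485.4  98.4 296.1] grasp [486.2  98.4 133.1] toolz [ 0.005  0.    -1.   ] close [-0.151  0.988 -0.001] w 76.1 gf 0.0 F [ 0.3 -0.9 -0.4] q [ 0.18  0.4   1.99 -0.    0.75 -1.55]
shift/50 [ 0.432 -0.007 -2.002] turn/4 [-0.004  0.075  0.832] |turn|rows 0.8354265706559675
```

Emit:
step_arm:
  targets:
    - [[0.2,0.01,-0.5,0,0.04,0.42,0.75],[0.23,0.01,-0.5,0,0.04,0.41,0.75],[0,0,-0.5,0,0,0,0.75],[0,0,-0.5,0,0,0,0.75],[0,0,-0.04,0,0,0,0.75]]

```text
t: 27.95
ee_pos: [505.9, 98.6, 190.9]
orientation: [0.329, -3.117, 0.001]
ft_force: [-1.3, -0.6, -0.8]
width: 65.9
grasp_force: 0.0
```

Emit:
step_arm:
  targets:
    - [[0,0,0,0,0,0,0],[0,0,0,0,0,0,0],[0,0,0,0,0,0,0],[0,0,0,0,0,0,0],[0,0,0.15,0,0,0,0]]

```text
t: 28.58
ee_pos: [506.4, 98.7, 199.3]
orientation: [0.329, -3.12, 0.0]
ft_force: [-0.8, 0.1, -0.1]
width: 43.8
grasp_force: 29.9
```

```bash
python3 -c "
from h import *
plan([490,87.2,32.5],.083,0)"
```

```text
t 28.575 tcp [506.4  98.7 199.3] grasp [505.6  98.6  36.3] toolz [-0.004 -0.001 -1.   ] close [-0.209  0.978  0.   ] w 43.8 gf 29.885111153125763 F [-0.8  0.1 -0.1] q [ 0.17  0.6   1.97  0.    0.58 -1.61]
shift/50 [-0.327 -0.229 -0.077] turn/4 [ 0.006 -0.064 -1.823] |turn|rows 1.8243511030494242
```

Emit:
step_arm:
  targets:
    - [[-0.11,-0.077,0,0,-0.03,-0.61,0],[-0.11,-0.077,0,0,-0.03,-0.61,0],[-0.107,-0.077,0,0,0,-0.6,0],[0,0,-0.13,0,0,0,0],[0,0,0,0,0,0,0]]

```text
t: 29.2
ee_pos: [490.0, 87.0, 192.1]
orientation: [0.131, -3.138, 0.001]
ft_force: [-0.0, -0.4, 0.8]
width: 43.4
grasp_force: 29.9
```

Emit:
step_arm:
  targets:
    - [[-0.02,0,0,0,0,0,0],[-0.02,0,0,0,0,0,0],[-0.02,0,0,0,0,0,0],[-0.02,0,0,0,0,0,0],[0,0,0,0,0,0,0]]

```text
t: 29.82
ee_pos: [486.0, 87.2, 192.5]
orientation: [0.131, -3.139, 0.001]
ft_force: [-0.0, 0.7, 0.1]
width: 44.1
grasp_force: 29.9
```

Emit:
step_arm:
  targets:
    - [[-0.02,0,0,0,0,0,0],[-0.02,0,0,0,0,0,0],[0,0,0,0,0,0,0],[0,0,0,0,0,0,0],[0,0,0,0,0,0,0]]

```text
t: 30.45
ee_pos: [484.1, 87.1, 192.5]
orientation: [0.131, -3.139, 0.001]
ft_force: [-0.7, -0.3, 0.2]
width: 43.8
grasp_force: 29.9
```

Emit:
step_arm:
  targets:
    - [[-0.02,0,0,0,0,0,0],[-0.02,0,0,0,0,0,0],[0,0,0,0,0,0,0],[0,0,0,0,0,0,0],[0,0,0,0,0,0,0]]

```text
t: 31.08
ee_pos: [482.1, 87.2, 192.5]
orientation: [0.131, -3.139, 0.001]
ft_force: [-0.0, 0.2, 0.0]
width: 43.8
grasp_force: 29.9
```

Emit:
step_arm:
  targets:
    - [[-0.02,0,0,0,0,0,0],[-0.02,0,0,0,0,0,0],[0,0,0,0,0,0,0],[0,0,0,0,0,0,0],[0,0,0,0,0,0,0]]

```text
t: 31.7
ee_pos: [480.1, 87.2, 192.5]
orientation: [-0.131, 3.139, -0.001]
ft_force: [-0.7, -0.1, -0.3]
width: 43.8
grasp_force: 29.9
```

Emit:
step_arm:
  targets:
    - [[-0.02,0,0,0,0,0,0],[-0.02,0,0,0,0,0,0],[0,0,0,0,0,0,0],[0,0,0,0,0,0,0],[0,0,0,0,0,0,0]]

```text
t: 32.33
ee_pos: [478.9, 87.2, 192.7]
orientation: [-0.13, 3.137, -0.0]
ft_force: [5.0, -0.5, -2.5]
width: 44.0
grasp_force: 29.9
```

```bash
python3 -c "
from h import *
tool()
b=snap('side','side5.png')['pixels'][180:270,180:300,::-1]
cv2.imwrite('pics/c7.png',cv2.convertScaleAbs(cv2.resize(b,None,fx=6,fy=6,interpolation=2),alpha=1.4))"
```

```text
t 32.325 tcp [478.9  87.2 192.7] grasp [479.3  87.2  29.7] toolz [ 0.002 -0.    -1.   ] close [-0.083  0.997 -0.   ] w 44.0 gf 29.93873119354248 F [ 5.  -0.5 -2.5] q [ 0.16  0.59  2.03 -0.    0.52 -1.5 ]
```

View pics/c7.png

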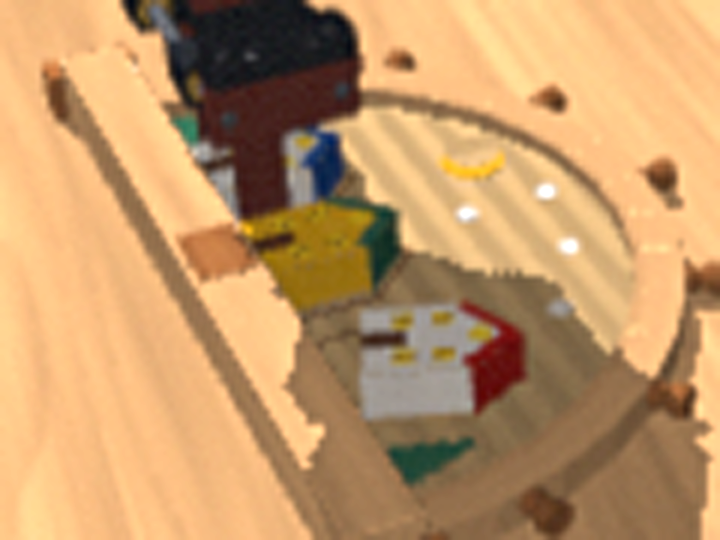

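Contact with the bar is 5 N, and house_c in the middle sits against it. Now I'll release house_b and go for house_a.

Emit:
step_arm:
  targets:
    - [[0,0,-0.01,0,0,0,0],[0,0,0,0,0,0,0.68],[0,0,0,0,0,0,0.68],[0,0,0,0,0,0,0.68],[0,0,0.3,0,0,0,0.68]]

```text
t: 33.0
ee_pos: [477.4, 87.1, 206.6]
orientation: [0.131, -3.136, 0.001]
ft_force: [0.1, 0.1, 0.4]
width: 59.5
grasp_force: 0.0
```

Emit:
step_arm:
  targets:
    - [[0,0,0.8,0,0,0,0.75],[0,-0.4,0.6,0,0,-0.5,0.75],[0.1,-0.7,0,0,0,-0.8,0.75],[0.2,-0.7,0,0,0,-0.9,0.75],[0.2,-0.7,0,0,0,-0.9,0.75]]

```text
t: 33.62
ee_pos: [503.2, -38.9, 278.2]
orientation: [0.212, 3.134, -0.001]
ft_force: [0.5, -0.9, 0.5]
width: 66.1
grasp_force: 0.0
```

Emit:
step_arm:
  targets:
    - [[0.1,-0.7,0,0,0,-0.9,0.75],[0,0,0,0,0,-0.9,0.75],[0,0,0,0,0,0,0.75],[0,0,0,0,0,0,0.75],[0,0,0,0,0,0,0.75]]

```text
t: 34.25
ee_pos: [508.0, -72.4, 277.2]
orientation: [-0.403, -3.116, 0.001]
ft_force: [-0.2, 0.4, -0.3]
width: 65.9
grasp_force: 0.0
```

```bash
python3 -c "
from h import *
plan([511,-74.5,30],-.26,0)"
```

```text
t 34.25 tcp [508.  -72.4 277.2] grasp [508.  -72.5 114.2] toolz [-0. -0. -1.] close [ 0.255  0.967 -0.   ] w 65.9 gf 0.0 F [-0.2  0.4 -0.3] q [-0.16  0.46  1.96 -0.    0.73 -1.48]
shift/50 [ 0.059 -0.042 -1.684] turn/4 [ 0.006 -0.002 -0.037] |turn|rows 0.03778577329248392
```

Emit:
step_arm:
  targets:
    - [[0.06,-0.04,-0.45,0,0,-0.04,0.75],[0,0,-0.45,0,0,0,0.75],[0,0,-0.4,0,0,0,0.75],[0,0,-0.38,0,0,0,0.75],[0,0,0,0,0,0,0.75]]

```text
t: 34.88
ee_pos: [510.7, -74.4, 192.0]
orientation: [-0.408, -3.112, 0.001]
ft_force: [0.0, 0.7, 0.2]
width: 65.9
grasp_force: 0.0
```

Emit:
step_arm:
  targets:
    - [[0,0,0,0,0,0,0],[0,0,0,0,0,0,0],[0,0,0,0,0,0,0],[0,0,0,0,0,0,0],[0,0,0.15,0,0,0,0]]

```text
t: 35.5
ee_pos: [510.9, -74.8, 200.6]
orientation: [-0.41, -3.114, 0.001]
ft_force: [-0.0, 0.5, 0.4]
width: 43.7
grasp_force: 30.0
```

```bash
python3 -c "
from h import *
plan([497,-52.5,31],.083,0)"
```

```text
t 35.5 tcp [510.9 -74.8 200.6] grasp [510.8 -74.9  37.6] toolz [-0.001 -0.    -1.   ] close [ 0.259  0.966 -0.001] w 43.7 gf 29.999968707561493 F [-0.   0.5  0.4] q [-0.17  0.6   1.97 -0.    0.58 -1.48]
shift/50 [-0.278  0.446 -0.131] turn/4 [ 0.007 -0.012  4.936] |turn|rows 4.936426876846642
```

Emit:
step_arm:
  targets:
    - [[-0.056,0.09,0,0,0,0.985,0],[-0.056,0.09,0,0,0,0.985,0],[-0.056,0.09,0,0,0,0.985,0],[-0.056,0.09,0,0,0,0.985,0],[-0.056,0.088,-0.07,0,0,0.985,0]]

```text
t: 36.12
ee_pos: [497.1, -52.4, 197.5]
orientation: [-0.133, 3.138, -0.001]
ft_force: [-0.3, 0.3, 0.6]
width: 43.9
grasp_force: 30.0
```

Emit:
step_arm:
  targets:
    - [[-0.02,0,-0.065,0,0,0,0],[-0.02,0,0,0,0,0,0],[-0.02,0,0,0,0,0,0],[0,0,0,0,0,0,0],[0,0,0,0,0,0,0]]

```text
t: 36.75
ee_pos: [494.9, -52.5, 194.0]
orientation: [-0.128, 3.137, -0.001]
ft_force: [5.9, 1.8, -2.2]
width: 44.1
grasp_force: 30.0
```

Emit:
step_arm:
  targets:
    - [[-0.02,0,0,0,0,0,0],[-0.02,0,0,0,0,0,0],[0,0,0,0,0,0,0],[0,0,0,0,0,0,0],[0,0,0,0,0,0,0]]

```text
t: 37.38
ee_pos: [494.2, -52.5, 194.3]
orientation: [-0.128, 3.133, -0.002]
ft_force: [9.3, 3.4, -5.0]
width: 44.0
grasp_force: 30.0
```

Emit:
step_arm:
  targets:
    - [[0,0,-0.01,0,0,0,0],[0,0,0,0,0,0,0.68],[0,0,0,0,0,0,0.68],[0,0,0,0,0,0,0.68],[0,0,0.3,0,0,0,0.68]]

```text
t: 38.0
ee_pos: [491.4, -52.4, 207.9]
orientation: [0.129, -3.136, -0.0]
ft_force: [0.1, -0.0, -0.1]
width: 60.1
grasp_force: 0.0
```

Emit:
step_arm:
  targets:
    - [[0,0,0.8,0,0,0,0.68],[0,0,0.8,0,0,0,0.68],[0,0.9,0.6,0,0,0,0.68],[0,0.9,0.4,0,0,0,0.68],[0,0.9,0,0,0,0,0.68]]

```text
t: 38.62
ee_pos: [492.3, 83.8, 341.1]
orientation: [-0.128, 3.135, -0.0]
ft_force: [0.3, 0.3, 0.2]
width: 59.7
grasp_force: 0.0
```

Emit:
step_arm:
  targets:
    - [[0,0.9,0,0,0,0,0.68],[0,0.9,0,0,0,0,0.68],[-0.4,0.9,0,0,0,0,0.68],[-0.4,0.9,0,0,0,0,0.68],[-0.4,0.9,0,0,0,0,0.68]]

```text
t: 39.25
ee_pos: [431.1, 308.8, 339.2]
orientation: [-0.129, 3.139, -0.0]
ft_force: [0.6, 0.5, -0.7]
width: 59.6
grasp_force: 0.0
```

```bash
python3 -c "
from h import *
tool()
b=snap('top','top4.png')['pixels'][195:300,180:370,::-1]
cv2.imwrite('pics/c8.png',cv2.convertScaleAbs(cv2.resize(b,None,fx=4,fy=4,interpolation=2),alpha=2))"
```

```text
t 39.25 tcp [431.1 308.8 339.2] grasp [431.2 308.7 176.2] toolz [ 0. -0. -1.] close [-0.082  0.997 -0.   ] w 59.6 gf 0.0 F [ 0.6  0.5 -0.7] q [ 0.6   0.38  1.89 -0.    0.88 -1.05]
```

View pics/c8.png

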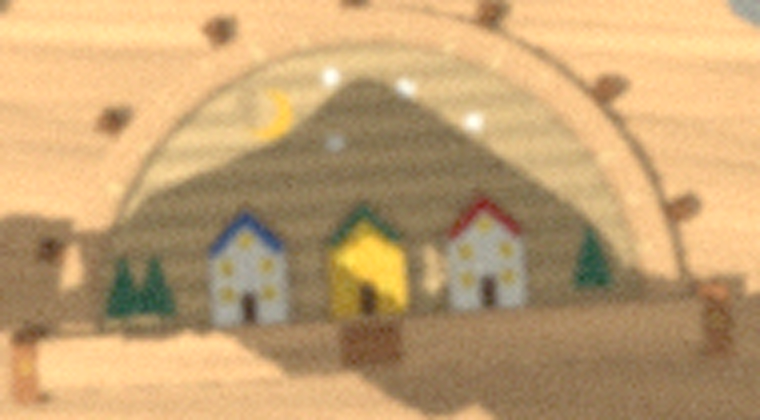

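```bash
python3 -c "
from h import *
np.set_printoptions(precision=2,suppress=True)
d=dict(np.load('pics/top4.png.npz'))
c=np.array([466.9,15.45]);a=.083;R=np.array([[np.cos(a),np.sin(a)],[-np.sin(a),np.cos(a)]])
for n,L in(('b',[(214,326),(289,319),(285,250),(247,212),(210,258)]),('c',[(331,318),(410,310),(406,244),(363,205),(329,251)]),('a',[(449,310),(527,304),(521,234),(483,197),(449,240)])):
  x,r=fit(d,house(32),[((u+.5)/4-.5+180,(v+.5)/4-.5+195) for u,v in L],[490,0,0]);print(n,R@(x[:2]-c),x[2]-a,abs(r).max())"
```

```text
b [20.71 69.05] 0.00267614916795543 1.3605902319612255
c [20.69 -1.05] 0.00923148477621008 1.3667276832653101
a [ 21.38 -70.57] -0.009168866261329955 0.9065035983122982
```

The top view shows all three houses front up and against the bar, each within about 1.5 mm and 0.01 rad of its mark. I'm handing the job in.

```bash
python3 -c "
from h import *
print(ctrl.close_job())"
```

```text
the job is handed in; nothing more can be done
None
```

The three houses lie front up and square against the base bar, each measured within about 1.5 mm of its mark. House_c was turned over first, and the job was handed in at about 39 s; the system gave no verdict.

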